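Tip the parts crates, dispatch the stamped one

ROBOT

A 7-joint arm with a two-finger parallel gripper is mounted at the origin on the work surface. World frame = base frame: x ahead of the robot, y to its left, z up, the work surface at z = 0. Lengths are in m, angles in rad, forces in N, time in s.
With the tool pointing down it reaches from about 0.4 to 0.875 m from the base axis. Payload 6.5 kg.
Tool frame: the origin (TCP) lies on the mounting face of the last link; the fingertips stand 173 mm ahead of it and the grasp point (between the pads) lies 155 mm ahead of it; z points along the fingers, x is the direction in which the jaws open and shut, and the axes are right-handed (so a half turn about z gives the same grasp; the last joint's range is limited). The gripper opens to 85 mm and grips with 20 to 120 N. Pads are 22 mm wide; open, the fingers measure 114 mm over their backs; the gripper's body (76 mm by 85 mm) begins 54 mm behind the grasp point. The pads swing forward as they close: fully open they stand 13 mm farther back than shut.
Start: joints at [1.214, 0.536, -0.004, 1.538, 0.003, 1.067, -0.071], TCP at [0.186, -0.623, 0.405] pointing down, gripper open.
Joint ranges: [-2.7, 2.7], [-0.37, 2.16], [-1.27, 1.26], [0.24, 2.4], [-1.31, 4.45], [0.19, 1.91], [-2.76, 2.76]. Speed limits (rad/s): [2.39, 2.39, 3.14, 3.14, 3.14, 3.14, 3.14].

INTERFACE

Orientations are given as a unit quaternion [x, y, z, w].
In Python, from bench import bot, viewer gives the robot as it stands. The module is installed in compiled form; this text tells all that it offers.
- The arm moves only by the shell command python3 -m inch 'ROWS'. ROWS is JSON, a list that holds one entry, the list of rows, each a list of 7 numbers: the opening, from 0 (shut) to 1 (fully open), then the shift along the tool's x, y, z in units of 8 cm (1.0 is 8 cm), then the turn, a rotation vector about the tool's x, y, z in units of 180 degrees (1.0 is 180 degrees). In form: [[[fingers, tx, ty, tz, ax, ay, az], ...]]. A call has exactly 8 rows; each row shifts and turns the commanded pose from where the row before left it, along the tool's axes as they then stand; what a row does not reach is not made up. A row lasts 1/8 s, in which the tool goes at most 62.5 mm and 10.7 degrees, less where a joint would pass 70% of its speed; a pose out of reach is approached as far as the arm can. A call with a number of a shift or a turn outside -1 to 1 is refused whole. A call with a gripper value outside its range is refused whole. The fingers move at their own pace and stop on an object; the grip force is fixed at half the most. Time passes only in rows, so rows that do not move let the fingers close, or fill a call up. It gives the time, the measured TCP pose, the force and the opening at its end, in the units of the state.
- bot.state(): the state, without advancing time (a new reading comes with each control period).
- viewer.capture(name): name is "side" or "top" or "wrist"; returns the picture (480x640x3 uint8, red, green, blue); there is no depth.
- viewer.camera_info(name): a dict with "vertical_fov" (degrees; the focal length in pixels is half the picture's height over the tangent of half this angle, whatever the lens; pixels are square), "cx", "cy" (the principal point, pixels), "D" ([k1, k2, p1, p2, k3] as OpenCV has them; the pictures are not rectified), "extrinsics" (4x4, takes a point from camera to world coordinates). Camera axes: x right, y down, z forward; pixel columns grow to the right and rows downward; lengths in m; the calibration is good to about 2 mm. A picture is of the moment at which its call begins: read the wrist's pose just before it. camera_info takes no time and is no camera call; for the wrist camera it gives the pose at the moment of the call.
- bot.close_job(): hands the job in, once; it reports no verdict.
The state is a dict: "time_s": time; "joint_pos": joint angles; "joint_vel": joint speeds; "tau": joint torques, N m; "ee_pos": TCP position; "eef_rot": TCP orientation; "wrist_force": force on the tool from outside, world axes, zero at the start; "ft_torque": the same for the moment, N m; "finger_gap": finger opening in m.
Only numpy, scipy, OpenCV 4.12 (cv2) and the standard library are available. Lean on these libraries where they do the work, as an engineer would, in place of code of your own. Each camera call takes 0.05 s, during which the arm holds its last target.

TASK

Two blue parts crates stand at the metal stop strip, and one of them has a round red stamp on its underside. Without gripping or lifting, tip up the crate on the robot's left by about 55 degrees for a moment to look underneath and let it down gently, then do the same with the right one. Then push the stamped crate forward until the yellow dispatch line runs under its middle, leaving the other crate standing back at the strip and the glue bottle, spool and screwdriver undisturbed.

Things in the scene. Friction and masses are not known exactly. Their poses are not given: they have to be found in the camera images.
- crate_a: the crate with the red stamp underneath, alike from outside: open blue crate 130 deep (x), 150 wide (y), 85 high, walls 4, about 0.6 kg, loose. Inner floor 8 above the underside; a steel brake disc (dia. 96, top 15 above the underside) is fixed in its middle. Low centre of gravity: from 60 degrees of tip it still falls back. Origin: centre of the underside; x away from the robot, z up
- crate_b: the crate without a stamp: open blue crate 130 deep (x), 150 wide (y), 85 high, walls 4, about 0.6 kg, loose. Inner floor 8 above the underside; a steel brake disc (dia. 96, top 15 above the underside) is fixed in its middle. Low centre of gravity: from 60 degrees of tip it still falls back. Origin: centre of the underside; x away from the robot, z up
- stamp (a point): centre of the round red stamp (dia. 90) on the underside of the stamped crate, 2 above the bench when the crate stands
- stop_strip: aluminium strip screwed to the bench, 500 long (y), 25 wide, 14 high; a crate drawn towards the robot meets it with its foot and tips over it. Origin: middle of its far face, at bench height; x points away from the robot to the crates, y along the strip to the robot's left. The crate at positive y is the left one
- line: yellow tape line stuck flat on the bench beyond the crates, 480 long (y), 24 wide, parallel to the strip. Origin: its centre; x points away from the robot
- glue: small white bottle with a green label, dia. 36, 100 high, standing; origin at the centre of its underside. Not to be disturbed
- spool: black wire spool, dia. 60, 36 high, lying flat left of the crates; origin at the centre of its underside. Not to be disturbed
- screwdriver: yellow-handled screwdriver, 190 long, lying along its x axis on the bench. Not to be disturbed
Not all that is in view belongs to the job. What is shaped like the crate_b but pink is not meant.

How it is judged:
On the way, in this order (a step that is already met when the one before it is completed fails the run):
1. the left crate is tipped by more than 46 degrees (((y of crate_a in the frame of stop_strip above 0 m and angle between crate_a's own z axis and vertical above 0.8 rad) or (y of crate_b in the frame of stop_strip above 0 m and angle between crate_b's own z axis and vertical above 0.8 rad))), for 0.2 s.
2. the right crate is tipped by more than 46 degrees (((y of crate_a in the frame of stop_strip below 0 m and angle between crate_a's own z axis and vertical above 0.8 rad) or (y of crate_b in the frame of stop_strip below 0 m and angle between crate_b's own z axis and vertical above 0.8 rad))), for 0.2 s.
3. the stamped crate stands on the line (x of crate_a in the frame of line between -0.02 and 0.02 m and angle between crate_a's own z axis and vertical below 0.08 rad), for 0.2 s.
At the end, for the whole second after the job is handed in: the stamped crate stands flat and at rest with its centre within 20 mm of the middle of the yellow line; the other crate stands flat at the strip, its centre within 130 mm of the strip's far face (all of step 3 and x of crate_b in the frame of stop_strip below 0.13 m and angle between crate_b's own z axis and vertical below 0.08 rad and linear speed of each of crate_a, crate_b below 0.02 m/s); the robot touches nothing.
It fails at once if a crate is lifted or carried clear of the bench ((height (world z) of crate_a above 0.09 m or (height (world z) of crate_a above 0.04 m and angle between crate_a's own z axis and vertical below 0.35 rad)) or (height (world z) of crate_b above 0.09 m or (height (world z) of crate_b above 0.04 m and angle between crate_b's own z axis and vertical below 0.35 rad))).
It fails at once if a crate is tipped right over (beyond about 75 degrees) (angle between any of crate_a, crate_b's own z axis and vertical above 1.3 rad).
It fails at once if a tipped crate is dropped instead of let down gently (turns faster than 6 rad/s) (angular speed of any of crate_a, crate_b above 6 rad/s).
It fails at once if the unstamped crate is pushed towards the line (x of crate_b in the frame of stop_strip above 0.16 m).
It fails at once if the glue bottle, spool or screwdriver is moved by more than 20 mm (distance of any of glue, spool, screwdriver from where it was at the start of the episode above 0.02 m).
It also fails if it takes over 72 s, if anything falls off the work surface, if the arm or the gripper's body presses on something with over 40 N, if the wrist force passes 120 N, or if a joint passes its speed limit or range.

## Working session

There is one attempt and no reset: what is moved stays moved. The work goes in short steps, Python scripts to look and compute and a shell command to move; the robot and the scene stay as the last step left them, time stands still between calls to the robot, and variables do not carry over. Pictures are saved under pics/ and viewed, and the job is handed in when it is done.

```bash
ls; mkdir -p pics
cat > h.py <<'E'
import numpy as np,cv2
from bench import bot,viewer
def cap(n,f):
    im=viewer.capture(n); cv2.imwrite('pics/'+f+'.png',im[:,:,::-1]); return im
def K(n):
    c=viewer.camera_info(n); f=240/np.tan(np.radians(c['vertical_fov'])/2)
    return np.array([[f,0,c['cx']],[0,f,c['cy']],[0,0,1.]]),np.array(c['D'],float),np.array(c['extrinsics'])
def ray(n,px):
    k,d,E=K(n); u=cv2.undistortPoints(np.array(px,float).reshape(-1,1,2),k,d).reshape(-1,2)
    r=np.c_[u,np.ones(len(u))]@E[:3,:3].T
    return E[:3,3],r
def pl(n,px,z):
    o,r=ray(n,px); return o+r*((z-o[2])/r[:,2])[:,None]
def proj(n,P):
    k,d,E=K(n); T=np.linalg.inv(E); return cv2.projectPoints(np.array(P,float).reshape(-1,1,3),cv2.Rodrigues(T[:3,:3])[0],T[:3,3],k,d)[0].reshape(-1,2)
E
python3 - <<'E'
from h import *
s=bot.state(); print(s)
for n in ('side','top','wrist'):
    cap(n,n+'0'); c=viewer.camera_info(n); print(n,np.round(c['extrinsics'],3).tolist(),c['D'])
E
```

```text
pics
{'time_s': 0.0, 'joint_pos': array([ 1.2137992 ,  0.5371633 , -0.00440545,  1.53887589,  0.00257351,
        1.06729291, -0.07120325]), 'joint_vel': array([-0.00051563,  0.00021044,  0.00049104,  0.00078428, -0.00220803,
        0.00209099,  0.00137805]), 'tau': array([ 3.39763010e-04, -5.83410931e+01,  1.04894478e+00, -2.59100175e+01,
        1.23941796e-02,  9.77198157e-03,  7.35848630e-06]), 'ee_pos': array([ 0.18626043, -0.6223949 ,  0.40381391]), 'eef_rot': array([ 8.02103869e-01, -5.97183918e-01, -7.29786385e-04, -4.67876629e-04]), 'wrist_force': array([-0.34659521,  0.63928244, -1.05704398]), 'ft_torque': array([ 0.01174372, -0.01581394,  0.00010711]), 'finger_gap': 0.08545504836149895}
side [[-0.878, -0.346, 0.332, 0.046], [-0.479, 0.61, -0.631, 0.807], [0.016, -0.713, -0.701, 0.855], [0.0, 0.0, 0.0, 1.0]] [-0.0732704  0.         0.         0.         0.       ]
top [[-0.024, -0.994, 0.103, 0.319], [-1.0, 0.025, 0.01, 0.046], [-0.013, -0.103, -0.995, 1.137], [0.0, 0.0, 0.0, 1.0]] [-0.04749202  0.          0.          0.          0.        ]
wrist [[0.287, -0.915, -0.284, 0.26], [-0.958, -0.274, -0.084, -0.6], [-0.001, 0.296, -0.955, 0.371], [0.0, 0.0, 0.0, 1.0]] [-0.07925264  0.          0.          0.          0.        ]
```

View pics/top0.png

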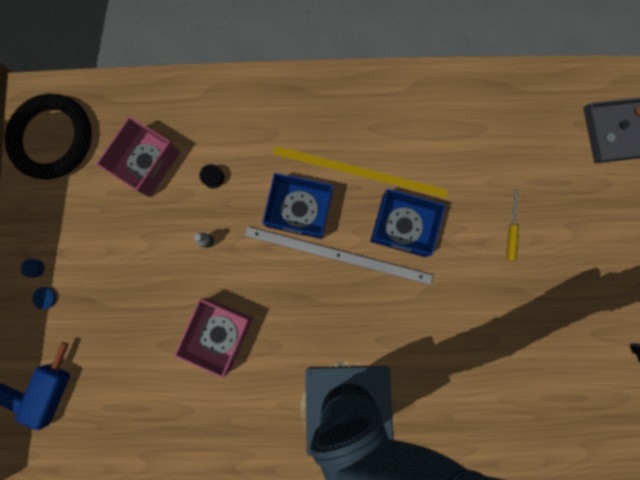

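View pics/side0.png

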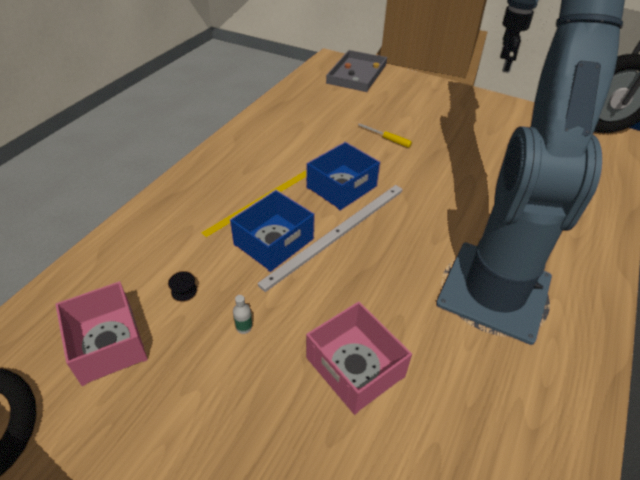

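Top view: the two blue crates are at about (299,205) (left) and (409,222) (right). The strip runs from (247,231) to (432,279) and the line from (276,151) to (447,193). The pink crates are decoys. The crates will hide their undersides from the fixed cameras, so I'll push on the far wall with the wrist camera on the far side.

```bash
python3 - <<'E'
from h import *
im=cv2.imread('pics/top0.png'); hsv=cv2.cvtColor(im,cv2.COLOR_BGR2HSV)
def cnt(m): 
    cs,_=cv2.findContours(m,cv2.RETR_EXTERNAL,cv2.CHAIN_APPROX_NONE); return sorted(cs,key=cv2.contourArea,reverse=True)
m=cv2.inRange(hsv,(105,120,30),(130,255,255))
for c in cnt(m)[:4]:
    r=cv2.minAreaRect(c)
    print('blue',r); P=pl('top',cv2.boxPoints(r),0.085); print(P[:,:2].round(3).tolist(),P.mean(0).round(3)[:2])
m=cv2.inRange(hsv,(20,140,80),(32,255,255))
for c in cnt(m)[:3]:
    r=cv2.minAreaRect(c); b=cv2.boxPoints(r); print('yel',r,pl('top',b,0)[:,:2].round(3).tolist(),pl('top',b,0).mean(0).round(3))
print('strip far top edge', pl('top',[(247,227.5),(434,275.5)],0.014).round(3), pl('top',[(246,235),(432,283)],0.014).round(3))
print('glue,spool',pl('top',[(204,241)],0.0).round(3),pl('top',[(212,176)],0.036).round(3))
E
python3 - <<'E'
import cv2
im=cv2.imread('pics/top0.png')[140:300,180:480]
cv2.imwrite('pics/topc.png',cv2.resize(im,None,fx=2.6,fy=2.6,interpolation=2))
E
```

```text
blue ((408.250732421875, 222.59742736816406), (62.468082427978516, 55.081111907958984), 15.52410888671875)
[[0.423, -0.063], [0.554, -0.105], [0.509, -0.251], [0.379, -0.208]] [ 0.466 -0.157]
blue ((297.5133361816406, 204.6614532470703), (60.60578918457031, 53.911521911621094), 12.380758285522461)
[[0.47, 0.202], [0.602, 0.172], [0.565, 0.025], [0.435, 0.057]] [0.518 0.114]
blue ((29.511524200439453, 391.9406433105469), (60.63412857055664, 65.25997161865234), 22.30620574951172)
[[0.027, 0.885], [0.174, 0.823], [0.118, 0.677], [-0.027, 0.738]] [0.073 0.781]
blue ((43.4999885559082, 297.5000305175781), (19.798988342285156, 21.21320343017578), 45.0)
[[0.302, 0.788], [0.338, 0.75], [0.303, 0.712], [0.267, 0.75]] [0.302 0.75 ]
yel ((360.1925964355469, 171.70596313476562), (179.74269104003906, 10.431156158447266), 14.300277709960938) [[0.673, 0.186], [0.701, 0.179], [0.566, -0.285], [0.539, -0.277]] [ 0.62  -0.049  0.   ]
yel ((512.2589111328125, 242.3756561279297), (10.829550743103027, 37.33345413208008), 4.085616588592529) [[0.37, -0.426], [0.469, -0.44], [0.466, -0.469], [0.368, -0.455]] [ 0.418 -0.447  0.   ]
strip far top edge [[ 0.474  0.252  0.014]
 [ 0.336 -0.231  0.014]] [[ 0.454  0.255  0.014]
 [ 0.317 -0.225  0.014]]
glue,spool [[0.442 0.37  0.   ]] [[0.609 0.34  0.036]]
```

View pics/topc.png

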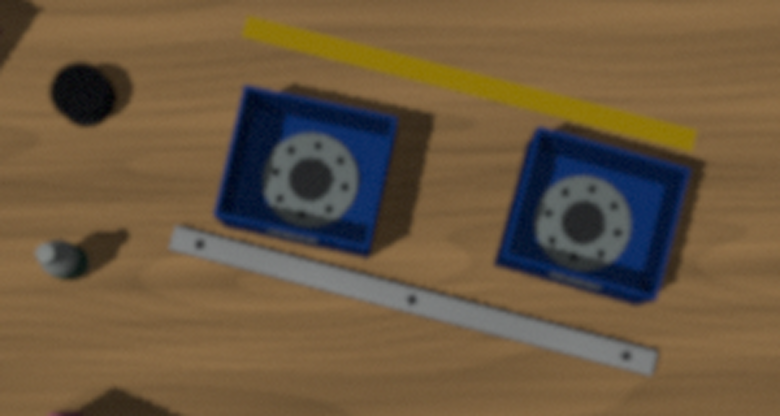

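View pics/wrist0.png

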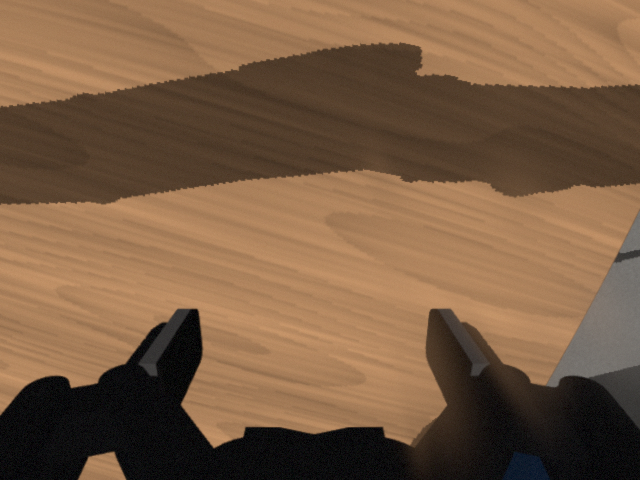

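```bash
cat >> h.py <<'E'
from scipy.spatial.transform import Rotation as R
O=np.array([.405,.0105,0]); n=np.array([.9615,-.2747,0]); t=np.array([.2747,.9615,0]); zz=np.array([0,0,1.])
def W(x,y,z): return O+x*n+y*t+z*zz
def S(p): d=np.array(p)-O; return np.array([d@n,d@t,d[2]])
def ori(a):  # fingers tilted by a deg: point towards robot and down; camera on far side
    a=np.radians(a); z=-np.sin(a)*n-np.cos(a)*zz; x=-t; y=np.cross(z,x); return R.from_matrix(np.c_[x,y,z])
def tcp(tip,a,L=.165): # tip in strip coords
    o=ori(a); return W(*tip)-L*o.as_matrix()[:,2],o
def plan(wps,start=None):
    """wps: list of (pos,rot,nrows)"""
    s=bot.state()
    p,o=(s['ee_pos'],R.from_quat(s['eef_rot'])) if start is None else start
    for P,Q,N in wps:
        rv=(o.inv()*Q).as_rotvec(); p0,o0=p,o
        for i in range(N):
            p1=p0+(P-p0)*(i+1)/N; o1=o0*R.from_rotvec(rv*(i+1)/N)
            tr=o.inv().apply(p1-p)/.08; ro=(o.inv()*o1).as_rotvec()/np.pi
            print(np.r_[tr,ro].round(3).tolist()); p,o=p1,o1
    return p,o
def st():
    s=bot.state(); o=R.from_quat(s['eef_rot']).as_matrix()
    tip=s['ee_pos']+.165*o[:,2]
    print('t',round(s['time_s'],2),'tcpS',S(s['ee_pos']).round(4),'tip165S',S(tip).round(4),'zaxisS',np.round([o[:,2]@n,o[:,2]@t,o[2,2]],3),'xS',np.round([o[:,0]@n,o[:,0]@t,o[2,0]],3),'F',s['wrist_force'].round(1),'gap',round(s['finger_gap'],3),'q',s['joint_pos'].round(3))
E
python3 - <<'E'
from h import *
st(); P=W(.22,.13,.40); plan([(P,ori(0),16)])
E
```

```text
t 0.15 tcpS [-0.0364 -0.6687  0.404 ] tip165S [-0.0365 -0.6685  0.239 ] zaxisS [-0.001  0.001 -1.   ] xS [ 0.539 -0.842 -0.001] F [-0.1  0.3  0.1] gap 0.086 q [ 1.214  0.537 -0.004  1.539  0.003  1.067 -0.071]
[-0.418, -0.505, 0.004, 0.0, 0.0, 0.011]
[-0.435, -0.49, 0.004, 0.0, 0.0, 0.011]
[-0.452, -0.474, 0.004, 0.0, 0.0, 0.011]
[-0.469, -0.458, 0.004, 0.0, 0.0, 0.011]
[-0.485, -0.441, 0.004, 0.0, 0.0, 0.011]
[-0.5, -0.423, 0.004, 0.0, 0.0, 0.011]
[-0.515, -0.405, 0.003, 0.0, 0.0, 0.011]
[-0.529, -0.387, 0.003, 0.0, 0.0, 0.011]
[-0.543, -0.367, 0.003, 0.0, 0.0, 0.011]
[-0.555, -0.348, 0.003, 0.0, 0.0, 0.011]
[-0.567, -0.328, 0.003, 0.0, 0.0, 0.011]
[-0.579, -0.308, 0.003, 0.0, 0.0, 0.011]
[-0.589, -0.287, 0.003, 0.0, 0.0, 0.011]
[-0.599, -0.266, 0.003, 0.0, 0.0, 0.011]
[-0.608, -0.244, 0.003, 0.0, 0.0, 0.011]
[-0.616, -0.222, 0.003, 0.0, 0.0, 0.011]
```

```bash
python3 -m inch '[[[0.5,-0.42,-0.5,0,0,0,0.0115],[0.5,-0.435,-0.49,0,0,0,0.0115],[0.5,-0.45,-0.475,0,0,0,0.0115],[0.5,-0.47,-0.46,0,0,0,0.0115],[0.5,-0.485,-0.44,0,0,0,0.0115],[0.5,-0.5,-0.42,0,0,0,0.0115],[0.5,-0.515,-0.405,0,0,0,0.0115],[0.5,-0.53,-0.385,0,0,0,0.0115]]]'; python3 -c "
from h import *
st()"
```

```text
time_s: 1.15
ee_pos: [0.4201, -0.2729, 0.4047]
eef_rot: [0.707, -0.707, 0.0, 0.0]
wrist_force: [0.8, -0.6, 0.2]
finger_gap: 0.0426
t 1.15 tcpS [ 0.0924 -0.2683  0.4047] tip165S [ 0.0924 -0.2684  0.2397] zaxisS [ 0. -0. -1.] xS [ 0.275 -0.961  0.   ] F [ 0.8 -0.6  0.2] gap 0.043 q [ 0.578  0.287 -0.11   1.921  0.039  0.935 -1.12 ]
```

```bash
python3 -m inch '[[[0.5,-0.545,-0.37,0,0,0,0.0115],[0.5,-0.555,-0.35,0,0,0,0.0115],[0.5,-0.565,-0.33,0,0,0,0.0115],[0.5,-0.58,-0.31,0,0,0,0.0115],[0.5,-0.59,-0.285,0,0,0,0.011],[0.5,-0.6,-0.265,0,0,0,0.011],[0.5,-0.61,-0.245,0,0,0,0.011],[0.5,-0.615,-0.22,0,0,0,0.01]]]'
python3 - <<'E'
from h import *
st()
a=[]
# planar fit with three data: j2,j4,j6 -> r,z (unknown a,b,h,c)
s=bot.state(); print(np.hypot(*s['ee_pos'][:2]),s['ee_pos'])
E
```

```text
time_s: 2.15
ee_pos: [0.6554, 0.0747, 0.4044]
eef_rot: [-0.602, 0.799, -0.0, -0.0]
wrist_force: [1.3, -0.8, 0.4]
finger_gap: 0.0432
t 2.15 tcpS [0.2232 0.1305 0.4044] tip165S [0.2231 0.1304 0.2394] zaxisS [-0. -0. -1.] xS [-0.001 -1.     0.   ] F [ 1.3 -0.8  0.4] gap 0.043 q [-0.066  0.561 -0.172  1.502  0.103  1.088 -2.11 ]
0.6596806451491475 [0.65544131 0.07466758 0.40435804]
```

```bash
cat >> h.py <<'E'
def tipc(th,a,y,s=.060,k=.014):
    T=np.radians(th);A=np.radians(a)
    return np.array([k*np.tan(T)+.13*np.cos(T)-s*np.sin(T)+.011*np.cos(A), y, .13*np.sin(T)+s*np.cos(T)+.011*np.sin(A)])
LT=.167
E
python3 - <<'E'
from h import *
p=plan([(*tcp((.185,.13,.06),0,LT),8)]); print()
p=plan([(*tcp((.141,.13,.06),0,LT),8)],p); print()
w=[]
for th in range(7,57,7):
    w.append((*tcp(tipc(th,max(0,th-4),.13),max(0,th-4),LT),2))
p=plan(w,p)
E
```

```text
[0.001, 0.06, 0.277, 0.0, -0.0, -0.0]
[0.001, 0.06, 0.277, 0.0, -0.0, -0.0]
[0.001, 0.06, 0.277, 0.0, -0.0, -0.0]
[0.001, 0.06, 0.277, 0.0, -0.0, -0.0]
[0.001, 0.06, 0.277, 0.0, -0.0, -0.0]
[0.001, 0.06, 0.277, 0.0, -0.0, -0.0]
[0.001, 0.06, 0.277, 0.0, -0.0, -0.0]
[0.001, 0.06, 0.277, 0.0, -0.0, -0.0]

[-0.0, 0.069, -0.0, -0.0, 0.0, 0.0]
[0.0, 0.069, -0.0, -0.0, 0.0, 0.0]
[0.0, 0.069, -0.0, -0.0, 0.0, 0.0]
[0.0, 0.069, -0.0, -0.0, 0.0, 0.0]
[-0.0, 0.069, -0.0, -0.0, 0.0, -0.0]
[0.0, 0.069, -0.0, -0.0, 0.0, 0.0]
[0.0, 0.069, -0.0, -0.0, 0.0, 0.0]
[-0.0, 0.069, -0.0, -0.0, 0.0, 0.0]

[-0.0, -0.014, -0.098, -0.008, 0.0, -0.0]
[0.0, -0.011, -0.099, -0.008, 0.0, 0.0]
[0.0, -0.069, -0.087, -0.019, -0.0, 0.0]
[-0.0, -0.064, -0.091, -0.019, -0.0, -0.0]
[-0.0, -0.049, -0.069, -0.019, -0.0, -0.0]
[0.0, -0.045, -0.072, -0.019, -0.0, -0.0]
[-0.0, -0.034, -0.047, -0.019, 0.0, 0.0]
[0.0, -0.032, -0.049, -0.019, -0.0, -0.0]
[0.0, -0.026, -0.022, -0.019, -0.0, -0.0]
[0.0, -0.025, -0.023, -0.019, -0.0, -0.0]
[0.0, -0.026, 0.003, -0.019, -0.0, 0.0]
[0.0, -0.026, 0.002, -0.019, 0.0, -0.0]
[0.0, -0.032, 0.027, -0.019, -0.0, 0.0]
[-0.0, -0.034, 0.025, -0.019, 0.0, 0.0]
[-0.0, -0.047, 0.046, -0.019, -0.0, 0.0]
[-0.0, -0.05, 0.043, -0.019, -0.0, 0.0]
```

```bash
python3 -m inch '[[[0.5,0,0.05,0.28,0,0,0],[0.5,0,0.05,0.28,0,0,0],[0.5,0,0.05,0.28,0,0,0],[0.5,0,0.06,0.28,0,0,0],[0.5,0,0.06,0.28,0,0,0],[0.5,0,0.06,0.28,0,0,0],[0.5,0,0.06,0.27,0,0,0],[0.5,0,0.06,0.26,0,0,0]]]'
python3 - <<'E'
from h import *
st(); cap('wrist','w1'); cap('top','t1'); cap('side','s1')
a=np.hstack([cv2.resize(cv2.imread(f'pics/{x}1.png'),(400,300)) for x in 'ws']); cv2.imwrite('pics/m1.png',a)
E
```

```text
time_s: 3.15
ee_pos: [0.6198, 0.0832, 0.2269]
eef_rot: [-0.602, 0.798, 0.0, -0.0]
wrist_force: [0.7, 0.2, -0.1]
finger_gap: 0.0427
t 3.15 tcpS [0.1865 0.1289 0.2269] tip165S [0.1864 0.1288 0.0619] zaxisS [-0.001 -0.    -1.   ] xS [ 0. -1.  0.] F [ 0.7  0.2 -0.1] gap 0.043 q [-0.098  0.727 -0.152  1.703  0.152  0.724 -2.175]
```

View pics/m1.png

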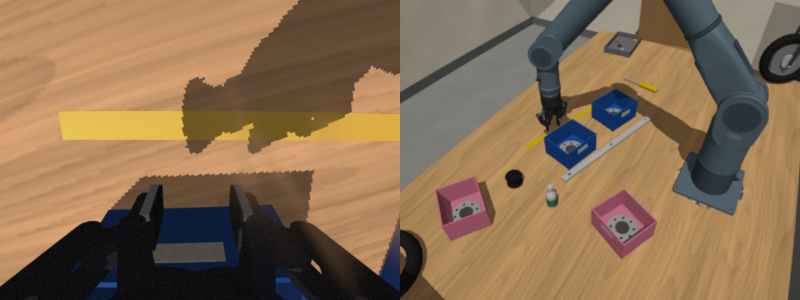

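View pics/t1.png

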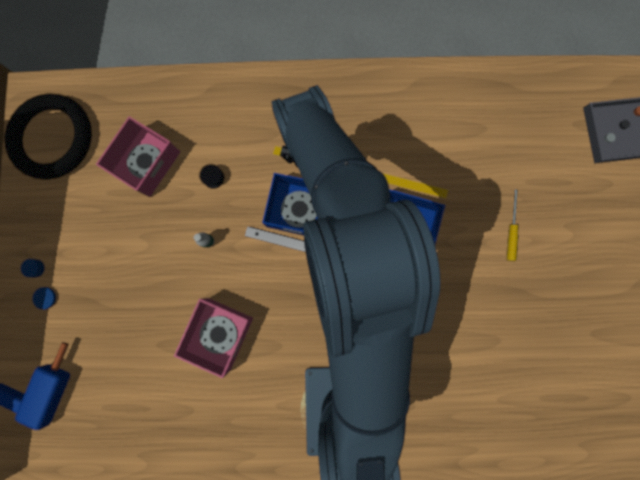

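The open fingers stand just beyond the left crate's far wall, centred on it (wrist view, about (200,225) in the half-size picture). Next I draw the crate in to the strip.

```bash
python3 -m inch '[[[0.5,0,0.09,0,0,0,0],[0.5,0,0.09,0,0,0,0],[0.5,0,0.09,0,0,0,0],[0.5,0,0.09,0,0,0,0],[0.5,0,0.06,0,0,0,0],[0.5,0,0.05,0,0,0,0],[0.5,0,0.05,0,0,0,0],[0.5,0,0.04,0,0,0,0]]]'
python3 - <<'E'
from h import *
st(); cap('side','s2')
cv2.imwrite('pics/s2c.png',cv2.resize(cv2.imread('pics/s2.png')[120:340,180:480],None,fx=2.6,fy=2.6))
E
```

```text
time_s: 4.3
ee_pos: [0.5777, 0.0952, 0.2284]
eef_rot: [-0.602, 0.798, -0.001, 0.001]
wrist_force: [7.6, -4.0, 1.4]
finger_gap: 0.0427
t 4.3 tcpS [0.1428 0.1288 0.2284] tip165S [0.1433 0.129  0.0634] zaxisS [ 0.003  0.001 -1.   ] xS [-0.    -1.    -0.001] F [ 7.6 -4.   1.4] gap 0.043 q [-0.128  0.673 -0.152  1.814  0.155  0.664 -2.219]
```

View pics/s2c.png

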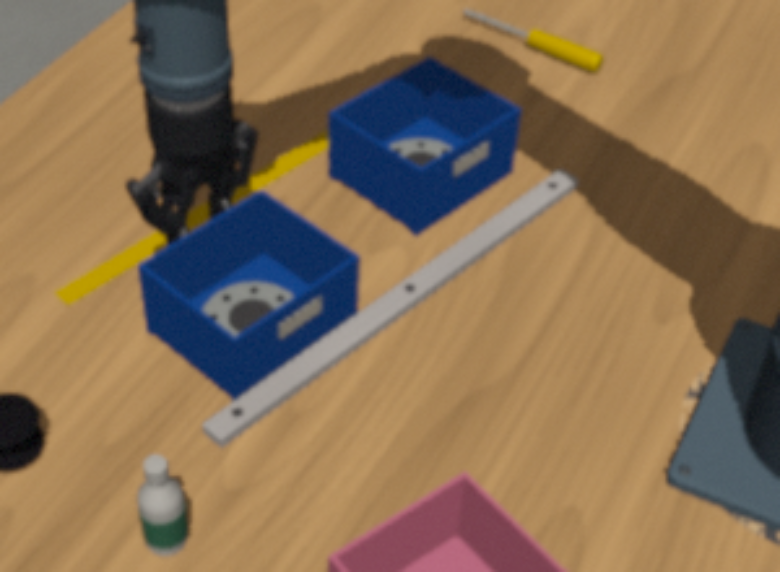

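The crate is up against the strip with 8.6 N on the fingers. Now I tip it, following the arc.

```bash
python3 -m inch '[[[0.5,0,-0.01,-0.1,-0.008,0,0],[0.5,0,-0.01,-0.1,-0.008,0,0],[0.5,0,-0.065,-0.09,-0.019,0,0],[0.5,0,-0.06,-0.09,-0.019,0,0],[0.5,0,-0.045,-0.07,-0.019,0,0],[0.5,0,-0.045,-0.07,-0.019,0,0],[0.5,0,-0.035,-0.047,-0.019,0,0],[0.5,0,-0.03,-0.049,-0.019,0,0]]]'
python3 - <<'E'
from h import *
st(); cap('side','s3'); cap('wrist','w3')
a=cv2.resize(cv2.imread('pics/s3.png')[120:340,180:480],None,fx=1.333,fy=1.333)
b=cv2.resize(cv2.imread('pics/w3.png'),(391,293)); cv2.imwrite('pics/m3.png',np.hstack([a[:293],b]))
print([tipc(th,th-4,.13).round(4) for th in (21,28)])
E
```

```text
time_s: 5.35
ee_pos: [0.6053, 0.0874, 0.2724]
eef_rot: [-0.59, 0.781, 0.163, -0.123]
wrist_force: [2.5, -0.0, -0.8]
finger_gap: 0.043
t 5.35 tcpS [0.1715 0.129  0.2724] tip165S [0.1056 0.1289 0.1211] zaxisS [-0.399 -0.    -0.917] xS [ 0. -1.  0.] F [ 2.5 -0.  -0.8] gap 0.043 q [-0.004  0.754 -0.253  1.558 -0.022  1.21  -2.059]
[array([0.1158, 0.13  , 0.1058]), array([0.1041, 0.13  , 0.1185])]
```

View pics/m3.png

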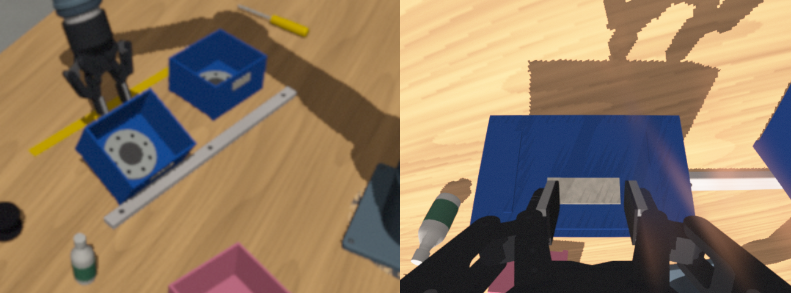

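The crate is tipped about 28° and tracking the arc; the fingers bear on the middle of the far wall. I carry on to about 56°.

```bash
python3 -m inch '[[[0.5,0,-0.026,-0.022,-0.019,0,0],[0.5,0,-0.025,-0.023,-0.019,0,0],[0.5,0,-0.026,0.003,-0.019,0,0],[0.5,0,-0.026,0.003,-0.019,0,0],[0.5,0,-0.032,0.027,-0.019,0,0],[0.5,0,-0.034,0.025,-0.019,0,0],[0.5,0,-0.047,0.046,-0.019,0,0],[0.5,0,-0.05,0.043,-0.019,0,0]]]'
python3 - <<'E'
from h import *
st(); cap('side','s4'); cap('wrist','w4')
a=cv2.resize(cv2.imread('pics/s4.png')[120:340,180:480],None,fx=1.333,fy=1.333)
b=cv2.resize(cv2.imread('pics/w4.png'),(391,293)); cv2.imwrite('pics/m4.png',np.hstack([a[:293],b]))
print([tipc(th,th-4,.13).round(4) for th in (49,56)])
E
```

```text
time_s: 6.45
ee_pos: [0.6155, 0.0847, 0.2554]
eef_rot: [-0.544, 0.721, 0.343, -0.258]
wrist_force: [3.4, -1.7, 8.4]
finger_gap: 0.0427
t 6.45 tcpS [0.182  0.1292 0.2554] tip165S [0.0542 0.1292 0.1511] zaxisS [-0.775 -0.    -0.632] xS [ 0. -1. -0.] F [ 3.4 -1.7  8.4] gap 0.043 q [ 0.041  0.942 -0.289  1.357 -0.157  1.664 -2.029]
[array([0.0639, 0.13  , 0.1453]), array([0.0505, 0.13  , 0.15  ])]
```

View pics/m4.png

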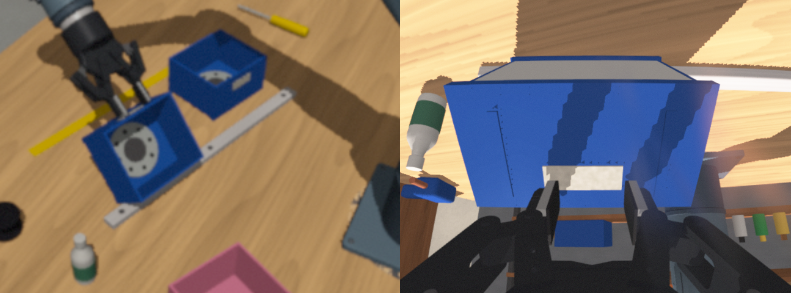

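Run:
```python
from h import *
im=cv2.imread('pics/w4.png')
cv2.imwrite('pics/w4c.png',cv2.resize(im[75:160,40:560],None,fx=1.5,fy=3))
```

```text
(no output)
```

View pics/w4c.png

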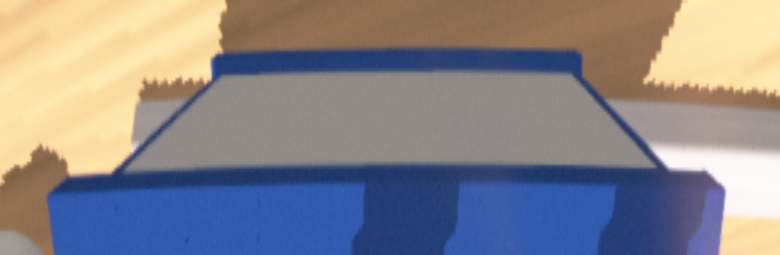

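The picture shows the underside as a plain grey panel between the blue edges (crop rows 70–170), with no red. So the left crate is unstamped. I hold it briefly, then let it down along the reverse arc.

Run:
```python
from h import *
st()
w=[]
for th in (49,42,35,28,21,14,7,0): w.append((*tcp(tipc(th,max(0,th-4),.13,.061),max(0,th-4),LT),3))
w.append((*tcp((.150,.13,.061),0,LT),3))
p=plan(w)
```

```text
t 6.55 tcpS [0.1821 0.1292 0.2552] tip165S [0.0541 0.1292 0.1511] zaxisS [-0.776  0.    -0.631] xS [-0.    -1.    -0.001] F [ 4.6 -2.5  9.9] gap 0.043 q [ 0.041  0.943 -0.289  1.356 -0.157  1.665 -2.029]
[-0.004, 0.031, -0.02, 0.011, 0.0, 0.0]
[-0.003, 0.03, -0.021, 0.011, 0.0, 0.0]
[-0.003, 0.029, -0.022, 0.011, 0.0, 0.0]
[0.0, 0.024, -0.016, 0.013, 0.0, 0.0]
[-0.0, 0.023, -0.017, 0.013, -0.0, 0.0]
[0.0, 0.022, -0.018, 0.013, 0.0, -0.0]
[0.0, 0.017, -0.001, 0.013, -0.0, -0.0]
[0.0, 0.017, -0.001, 0.013, -0.0, 0.0]
[0.0, 0.017, -0.002, 0.013, 0.0, -0.0]
[-0.0, 0.015, 0.016, 0.013, 0.0, 0.0]
[0.0, 0.016, 0.016, 0.013, 0.0, 0.0]
[-0.0, 0.017, 0.015, 0.013, 0.0, 0.0]
[0.0, 0.019, 0.033, 0.013, -0.0, 0.0]
[0.0, 0.02, 0.032, 0.013, -0.0, -0.0]
[0.0, 0.021, 0.032, 0.013, -0.0, -0.0]
[-0.0, 0.026, 0.049, 0.013, 0.0, 0.0]
[0.0, 0.028, 0.048, 0.013, -0.0, -0.0]
[-0.0, 0.03, 0.047, 0.013, 0.0, -0.0]
[-0.0, 0.038, 0.063, 0.013, 0.0, 0.0]
[0.0, 0.041, 0.061, 0.013, 0.0, -0.0]
[-0.0, 0.043, 0.06, 0.013, 0.0, 0.0]
[-0.0, 0.005, 0.066, 0.006, -0.0, 0.0]
[0.0, 0.006, 0.066, 0.006, -0.0, -0.0]
[-0.0, 0.007, 0.066, 0.006, -0.0, 0.0]
[-0.0, -0.037, 0.0, -0.0, -0.0, -0.0]
[0.0, -0.037, 0.0, -0.0, -0.0, -0.0]
[-0.0, -0.037, 0.0, -0.0, -0.0, -0.0]
```

```bash
python3 -m inch '[[[0.5,0,0,0,0,0,0],[0.5,0,0,0,0,0,0],[0.5,0,0.031,-0.02,0.011,0,0],[0.5,0,0.03,-0.021,0.011,0,0],[0.5,0,0.029,-0.022,0.011,0,0],[0.5,0,0.024,-0.016,0.013,0,0],[0.5,0,0.023,-0.017,0.013,0,0],[0.5,0,0.022,-0.018,0.013,0,0]]]' | head -2
python3 -m inch '[[[0.5,0,0.017,-0.001,0.013,0,0],[0.5,0,0.017,-0.001,0.013,0,0],[0.5,0,0.017,-0.002,0.013,0,0],[0.5,0,0.015,0.016,0.013,0,0],[0.5,0,0.016,0.016,0.013,0,0],[0.5,0,0.017,0.015,0.013,0,0],[0.5,0,0.019,0.033,0.013,0,0],[0.5,0,0.02,0.032,0.013,0,0]]]'
python3 - <<'E'
from h import *
st(); print(tipc(23.3,19.3,.13,.061)); cap('side','s5')
cv2.imwrite('pics/s5c.png',cv2.resize(cv2.imread('pics/s5.png')[120:340,180:480],None,fx=2,fy=2))
E
```

```text
time_s: 7.55
ee_pos: [0.6142, 0.0852, 0.2728]
time_s: 8.55
ee_pos: [0.6053, 0.0874, 0.2714]
eef_rot: [-0.594, 0.789, 0.127, -0.093]
wrist_force: [15.2, -5.4, 13.9]
finger_gap: 0.0429
t 8.55 tcpS [0.1714 0.129  0.2714] tip165S [0.1203 0.1297 0.1145] zaxisS [-0.31   0.004 -0.951] xS [-0.002 -1.    -0.004] F [15.2 -5.4 13.9] gap 0.043 q [-0.017  0.727 -0.24   1.598  0.007  1.109 -2.075]
[0.11168092 0.13       0.1110818 ]
```

View pics/s5c.png

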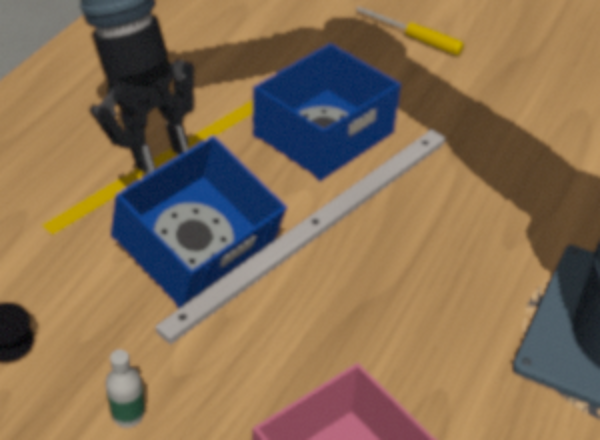

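The force is 20 N, so the foot has stayed slightly off the strip as the crate came down. I'll ease the fingers outward while lowering.

Run:
```python
from h import *
w=[]
for th in (19,14,7,0):
    q=tipc(th,max(0,th-4),.13,.061,0); q[0]+=.013
    w.append((*tcp(q,max(0,th-4),LT),3))
p=plan(w)
```

```text
[-0.004, -0.004, 0.031, 0.005, 0.0, -0.0]
[-0.004, -0.004, 0.031, 0.005, 0.0, -0.0]
[-0.004, -0.003, 0.031, 0.005, 0.0, -0.0]
[-0.0, 0.015, 0.035, 0.009, 0.0, 0.0]
[0.0, 0.016, 0.034, 0.009, 0.0, -0.0]
[-0.0, 0.017, 0.034, 0.009, -0.0, 0.0]
[-0.0, 0.031, 0.062, 0.013, 0.0, 0.0]
[0.0, 0.033, 0.06, 0.013, 0.0, -0.0]
[-0.0, 0.036, 0.059, 0.013, 0.0, 0.0]
[-0.0, -0.002, 0.066, 0.006, -0.0, 0.0]
[0.0, -0.001, 0.066, 0.006, -0.0, 0.0]
[-0.0, 0.0, 0.066, 0.006, -0.0, 0.0]
```

```bash
python3 -m inch '[[[0.5,0,-0.04,0.02,0.005,0,0],[0.5,0,-0.04,0.02,0.005,0,0],[0.5,0,-0.03,0.025,0.005,0,0],[0.5,0,0.015,0.034,0.009,0,0],[0.5,0,0.016,0.034,0.009,0,0],[0.5,0,0.017,0.034,0.009,0,0],[0.5,0,0.028,0.06,0.013,0,0],[0.5,0,0.03,0.06,0.013,0,0]]]'
python3 - <<'E'
from h import *
st(); cap('side','s6')
cv2.imwrite('pics/s6c.png',cv2.resize(cv2.imread('pics/s6.png')[120:340,180:480],None,fx=2,fy=2))
E
```

```text
time_s: 9.6
ee_pos: [0.5964, 0.0901, 0.245]
eef_rot: [-0.601, 0.797, 0.046, -0.033]
wrist_force: [1.5, -0.7, 1.7]
finger_gap: 0.0425
t 9.6 tcpS [0.1622 0.1291 0.245 ] tip165S [0.1435 0.1294 0.0811] zaxisS [-0.113  0.002 -0.994] xS [ 0.    -1.    -0.002] F [ 1.5 -0.7  1.7] gap 0.043 q [-0.071  0.697 -0.196  1.713  0.093  0.842 -2.142]
```

View pics/s6c.png

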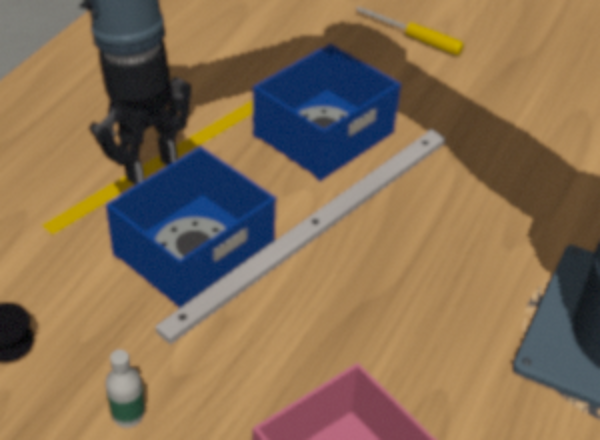

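```bash
python3 -m inch '[[[0.5,0,0.0,0.06,0.009,0,0],[0.5,0,-0.03,0.06,0.009,0,0],[0.5,0,-0.05,0.06,0.009,0,0],[0.5,0,-0.1,0.03,0.009,0,0],[0.5,0,-0.15,0,0,0,0],[0.5,0,-0.1,-0.3,0,0,0],[0.5,0,0,-0.6,0,0,0],[0.5,0,0,-0.6,0,0,0]]]'
python3 - <<'E'
from h import *
st(); cap('top','t7'); 
o,q=tcp((.215,-.142,.17),0,LT)
plan([(o,q,6),(*tcp((.215,-.142,.06),0,LT),4)])
E
```

```text
time_s: 10.65
ee_pos: [0.6286, 0.0805, 0.348]
eef_rot: [-0.602, 0.798, 0.003, -0.002]
wrist_force: [1.5, -0.4, -0.3]
finger_gap: 0.0426
t 10.65 tcpS [0.1957 0.1287 0.348 ] tip165S [0.1947 0.1287 0.1831] zaxisS [-0.006  0.    -1.   ] xS [-0. -1. -0.] F [ 1.5 -0.4 -0.3] gap 0.043 q [-0.075  0.578 -0.175  1.621  0.113  0.957 -2.136]
[0.566, -0.036, 0.036, -0.0, 0.0, -0.0]
[0.566, -0.036, 0.036, -0.0, 0.0, -0.0]
[0.566, -0.036, 0.037, -0.0, 0.0, -0.0]
[0.566, -0.036, 0.037, -0.0, 0.0, -0.0]
[0.566, -0.036, 0.037, -0.0, 0.0, -0.0]
[0.566, -0.036, 0.038, -0.0, 0.0, -0.0]
[-0.0, -0.0, 0.344, 0.0, -0.0, 0.0]
[-0.0, -0.0, 0.344, 0.0, -0.0, 0.0]
[-0.0, -0.0, 0.344, 0.0, -0.0, 0.0]
[-0.0, -0.0, 0.344, 0.0, -0.0, 0.0]
```

View pics/t7.png

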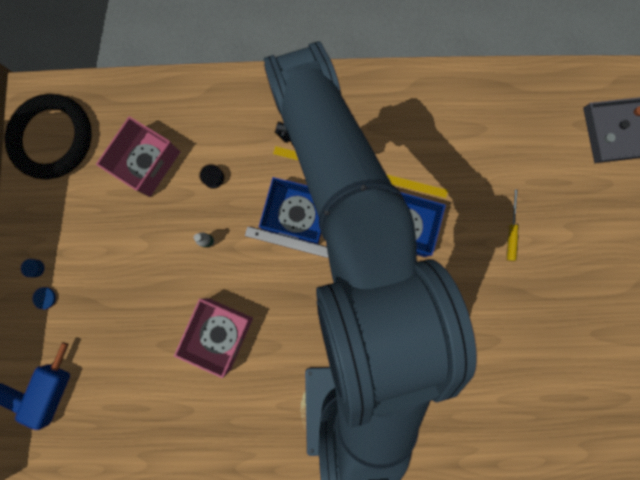

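The left crate stands flat at the strip. I go across to the far side of the right one.

```bash
python3 -m inch '[[[0.5,0.56,-0.04,0,0,0,0],[0.5,0.56,-0.04,0,0,0,0],[0.5,0.57,-0.04,0,0,0,0],[0.5,0.57,-0.04,0,0,0,0],[0.5,0.57,-0.04,0,0,0,0],[0.5,0.57,-0.03,0,0,0,0],[0.5,0,0,0.4,0,0,0],[0.5,0,0,0.4,0,0,0]]]' >/dev/null
python3 - <<'E'
from h import *
st(); cap('top','t8'); cap('wrist','w8');cap('side','s8')
a=cv2.resize(cv2.imread('pics/s8.png')[80:300,180:480],None,fx=1.333,fy=1.333)
b=cv2.resize(cv2.imread('pics/w8.png'),(391,293)); cv2.imwrite('pics/m8.png',np.hstack([a[:293],b]))
E
```

```text
t 11.7 tcpS [ 0.2139 -0.1444  0.2822] tip165S [ 0.2132 -0.1445  0.1172] zaxisS [-0.004 -0.    -1.   ] xS [-0.002 -1.     0.   ] F [-0.1  0.2  0.3] gap 0.043 q [ 0.337  0.611 -0.13   1.753  0.105  0.789 -1.695]
```

View pics/m8.png

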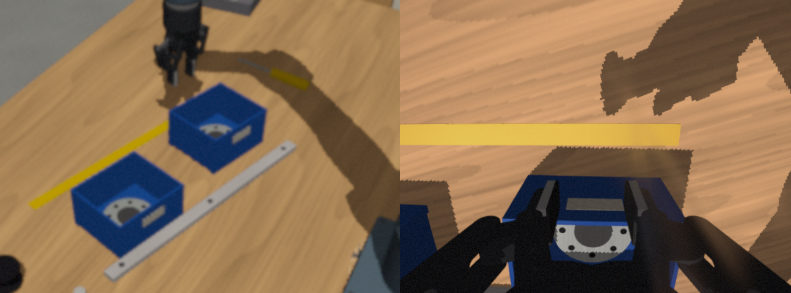

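Centred on the right crate: fingers at about (590,215), label at (595,205). I lower and draw it in.

```bash
python3 -m inch '[[[0.5,0,0,0.25,0,0,0],[0.5,0,0,0.25,0,0,0],[0.5,0,0,0.18,0,0,0],[0.5,0,0.1,0,0,0,0],[0.5,0,0.1,0,0,0,0],[0.5,0,0.1,0,0,0,0],[0.5,0,0.1,0,0,0,0],[0.5,0,0.1,0,0,0,0]]]' >/dev/null
python3 -m inch '[[[0.5,0,0.09,0,0,0,0],[0.5,0,0.08,0,0,0,0],[0.5,0,0.07,0,0,0,0],[0.5,0,0.06,0,0,0,0],[0.5,0,0.05,0,0,0,0],[0.5,0,0.04,0,0,0,0],[0.5,0,0.02,0,0,0,0],[0.5,0,0.02,0,0,0,0]]]' >/dev/null
python3 - <<'E'
from h import *
st(); cap('wrist','w9');cap('side','s9')
a=cv2.resize(cv2.imread('pics/s9.png')[80:300,180:480],None,fx=1.333,fy=1.333)
b=cv2.resize(cv2.imread('pics/w9.png'),(391,293)); cv2.imwrite('pics/m9.png',np.hstack([a[:293],b]))
E
```

```text
t 13.85 tcpS [ 0.1413 -0.1435  0.23  ] tip165S [ 0.1418 -0.1434  0.065 ] zaxisS [ 0.003  0.    -1.   ] xS [-0.001 -1.    -0.   ] F [12.4 -5.2  3.2] gap 0.042 q [ 0.331  0.599 -0.123  1.964  0.126  0.583 -1.725]
```

View pics/m9.png

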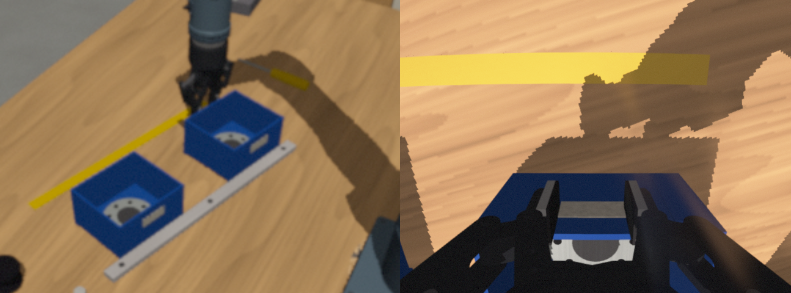

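The right crate is at the strip. I tip it with the same arc.

```bash
python3 -m inch '[[[0.5,0,-0.02,-0.1,-0.008,0,0],[0.5,0,-0.02,-0.1,-0.008,0,0],[0.5,0,-0.065,-0.09,-0.019,0,0],[0.5,0,-0.06,-0.09,-0.019,0,0],[0.5,0,-0.045,-0.07,-0.019,0,0],[0.5,0,-0.045,-0.07,-0.019,0,0],[0.5,0,-0.035,-0.047,-0.019,0,0],[0.5,0,-0.03,-0.049,-0.019,0,0]]]' >/dev/null
python3 - <<'E'
from h import *
st(); cap('side','s10'); cap('wrist','w10')
a=cv2.resize(cv2.imread('pics/s10.png')[80:300,180:480],None,fx=1.333,fy=1.333)
b=cv2.resize(cv2.imread('pics/w10.png'),(391,293)); cv2.imwrite('pics/m10.png',np.hstack([a[:293],b]))
print([tipc(th,th-4,.13).round(4) for th in (21,28)])
E
```

```text
t 14.95 tcpS [ 0.1689 -0.1431  0.2725] tip165S [ 0.1017 -0.1432  0.1218] zaxisS [-0.407 -0.    -0.913] xS [ 0. -1.  0.] F [ 2.6 -0.7 -0.2] gap 0.043 q [ 0.337  0.674 -0.135  1.706  0.062  1.186 -1.671]
[array([0.1158, 0.13  , 0.1058]), array([0.1041, 0.13  , 0.1185])]
```

View pics/m10.png

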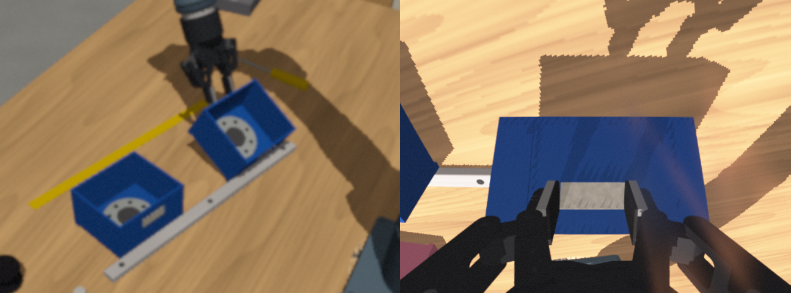

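```bash
python3 -m inch '[[[0.5,0,-0.026,-0.022,-0.019,0,0],[0.5,0,-0.025,-0.023,-0.019,0,0],[0.5,0,-0.026,0.003,-0.019,0,0],[0.5,0,-0.026,0.003,-0.019,0,0],[0.5,0,-0.032,0.027,-0.019,0,0],[0.5,0,-0.034,0.025,-0.019,0,0],[0.5,0,-0.047,0.046,-0.019,0,0],[0.5,0,-0.05,0.043,-0.019,0,0]]]' >/dev/null
python3 - <<'E'
from h import *
st(); cap('side','s11'); cap('wrist','w11')
a=cv2.resize(cv2.imread('pics/s11.png')[80:300,180:480],None,fx=1.333,fy=1.333)
b=cv2.resize(cv2.imread('pics/w11.png'),(391,293)); cv2.imwrite('pics/m11.png',np.hstack([a[:293],b]))
w=[]
for th in (49,42,35,28,21,14,7,0):
    q=tipc(th,max(0,th-4),-.143,.061); q[0]=q[0]-.014*np.tan(np.radians(th))+max(.012,.014*np.tan(np.radians(th)))
    w.append((*tcp(q,max(0,th-4),LT),3))
p=plan(w)
E
```

```text
t 16.05 tcpS [ 0.1796 -0.143   0.2556] tip165S [ 0.051  -0.1431  0.1523] zaxisS [-0.78  -0.    -0.626] xS [ 0. -1.  0.] F [ 4.7 -1.2  8.8] gap 0.043 q [ 0.319  0.862 -0.116  1.51   0.029  1.667 -1.658]
[-0.0, 0.024, -0.028, 0.012, -0.0, 0.0]
[-0.0, 0.023, -0.029, 0.012, -0.0, 0.0]
[-0.0, 0.022, -0.029, 0.012, -0.0, 0.0]
[0.0, 0.024, -0.016, 0.013, -0.0, 0.0]
[-0.0, 0.023, -0.017, 0.013, 0.0, 0.0]
[0.0, 0.022, -0.018, 0.013, 0.0, -0.0]
[0.0, 0.01, -0.006, 0.013, 0.0, -0.0]
[-0.0, 0.01, -0.007, 0.013, -0.0, 0.0]
[0.0, 0.009, -0.007, 0.013, 0.0, -0.0]
[0.0, 0.007, 0.011, 0.013, 0.0, 0.0]
[-0.0, 0.007, 0.011, 0.013, 0.0, 0.0]
[0.0, 0.008, 0.011, 0.013, 0.0, 0.0]
[0.0, 0.011, 0.03, 0.013, -0.0, 0.0]
[0.0, 0.012, 0.029, 0.013, 0.0, -0.0]
[0.0, 0.013, 0.029, 0.013, -0.0, -0.0]
[-0.0, 0.019, 0.047, 0.013, 0.0, 0.0]
[-0.0, 0.021, 0.046, 0.013, 0.0, -0.0]
[-0.0, 0.023, 0.045, 0.013, 0.0, -0.0]
[-0.0, 0.031, 0.062, 0.013, 0.0, 0.0]
[0.0, 0.033, 0.06, 0.013, 0.0, -0.0]
[-0.0, 0.036, 0.059, 0.013, 0.0, 0.0]
[0.0, -0.002, 0.066, 0.006, -0.0, 0.0]
[0.0, -0.001, 0.066, 0.006, -0.0, -0.0]
[0.0, 0.0, 0.066, 0.006, -0.0, -0.0]
```

View pics/m11.png

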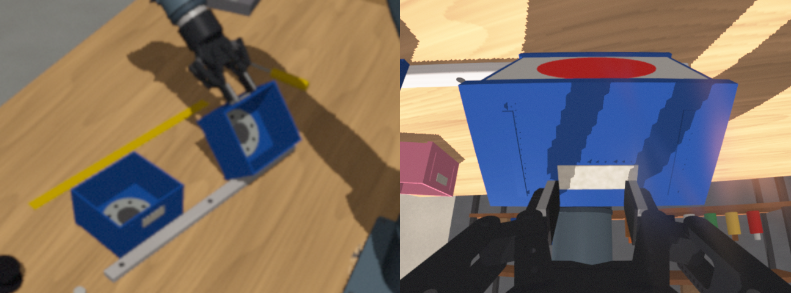

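The red stamp shows on the right crate's underside, at about (596,68). I check its tip angle from the two lower edges, scaling each by its known 150 mm width, then let it down.

```bash
python3 - <<'E'
from h import *
o,r=ray('wrist',[(98,134),(552,134),(175,90),(444,90)])
P=[]
for i in (0,2):
    d=r[i+1]-r[i]; k=.15/np.linalg.norm(d); P+=[S(o+k*r[i]),S(o+k*r[i+1])]
P=np.array(P); print(P.round(3)); f=(P[0]+P[1]-P[2]-P[3])/2; print(np.degrees(np.arctan2(f[2],f[0])),np.linalg.norm(f))
E
python3 -m inch '[[[0.5,0,0,0,0,0,0],[0.5,0,0,0,0,0,0],[0.5,0,0.02,-0.026,0.012,0,0],[0.5,0,0.02,-0.027,0.012,0,0],[0.5,0,0.02,-0.027,0.012,0,0],[0.5,0,0.022,-0.016,0.013,0,0],[0.5,0,0.022,-0.017,0.013,0,0],[0.5,0,0.02,-0.018,0.013,0,0]]]' 
python3 -m inch '[[[0.5,0,0.01,-0.006,0.013,0,0],[0.5,0,0.01,-0.007,0.013,0,0],[0.5,0,0.009,-0.007,0.013,0,0],[0.5,0,0.007,0.011,0.013,0,0],[0.5,0,0.007,0.011,0.013,0,0],[0.5,0,0.008,0.011,0.013,0,0],[0.5,0,0.011,0.03,0.013,0,0],[0.5,0,0.012,0.029,0.013,0,0]]]'
python3 -c "
from h import *
st()"
```

```text
[[ 0.1   -0.071  0.097]
 [ 0.1   -0.221  0.097]
 [ 0.036 -0.065  0.019]
 [ 0.036 -0.215  0.019]]
50.22667629925421 0.10126896580086835
time_s: 17.15
ee_pos: [0.5406, -0.1764, 0.2724]
eef_rot: [-0.571, 0.756, 0.256, -0.193]
wrist_force: [10.6, -2.3, 21.9]
finger_gap: 0.0432
time_s: 18.15
ee_pos: [0.534, -0.1751, 0.2681]
eef_rot: [-0.595, 0.788, 0.127, -0.096]
wrist_force: [8.4, -2.8, 6.2]
finger_gap: 0.0426
t 18.15 tcpS [ 0.175  -0.143   0.2681] tip165S [ 0.123  -0.143   0.1115] zaxisS [-0.315 -0.    -0.949] xS [ 0. -1. -0.] F [ 8.4 -2.8  6.2] gap 0.043 q [ 0.338  0.66  -0.136  1.73   0.072  1.078 -1.676]
```

Run:
```python
from h import *
s=bot.state(); k,d,E=K('wrist')
T=np.eye(4); T[:3,:3]=R.from_quat(s['eef_rot']).as_matrix(); T[:3,3]=s['ee_pos']
C=np.linalg.inv(T)@E
# pose at w11: tcpS .1796 -.143 .2556 tilt asin .78
z=-.78*n-.626*zz; z/=np.linalg.norm(z); x=-t; y=np.cross(z,x)
T2=np.eye(4); T2[:3,:3]=np.c_[x,y,z]; T2[:3,3]=W(.1796,-.143,.2556); E2=T2@C
im=cv2.imread('pics/w11.png'); hsv=cv2.cvtColor(im,cv2.COLOR_BGR2HSV)
m=cv2.inRange(hsv,(0,150,60),(8,255,255))|cv2.inRange(hsv,(172,150,60),(180,255,255)); m[200:]=0
c=max(cv2.findContours(m,0,cv2.CHAIN_APPROX_NONE)[0],key=cv2.contourArea)[:,0]
q=[c[c[:,0].argmin()],c[c[:,0].argmax()],c[c[:,1].argmin()],c[c[:,1].argmax()]]; print(np.array(q).tolist())
L,Rr,tp,bt=map(lambda p:np.array(p,float),q)
u=cv2.undistortPoints(c.astype(float).reshape(-1,1,2),k,d).reshape(-1,2); r=np.c_[u,np.ones(len(u))]@E2[:3,:3].T; o=E2[:3,3]
# least squares: contour rays on a plane (rotated about t) form a circle of radius .045
from scipy.optimize import least_squares
def f(v):
    th,cx,cy,cz=v; N=np.sin(th)*n-np.cos(th)*zz; ce=W(cx,cy,cz); P=o+r*(((ce-o)@N)/(r@N))[:,None]; return np.linalg.norm(P-ce,axis=1)-.045
g=least_squares(f,[.95,.057,-.143,.05]); print(np.degrees(g.x[0]),g.x[1:].round(3),np.sqrt(2*g.cost/len(c)))
```

```text
[[224, 112], [418, 113], [319, 94], [269, 127]]
49.55784830195384 [ 0.057 -0.146  0.051] 0.0011524098599005295
```

Run:
```python
from h import *
im=cv2.imread('pics/w11.png'); j=cv2.imread('pics/w4.png')
cv2.imwrite('pics/cmp.png',np.vstack([cv2.resize(i[75:165,40:560],None,fx=1.5,fy=3) for i in (im,j)]))
```

```text
(no output)
```

View pics/cmp.png

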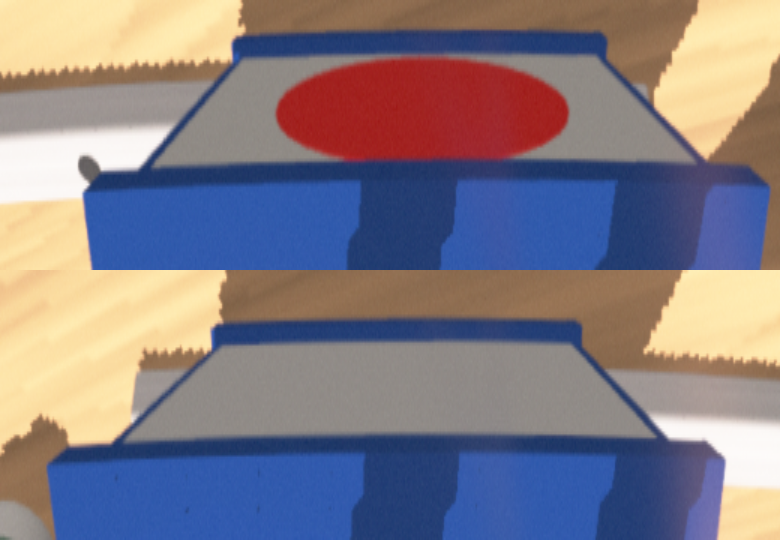

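The bottom edge's raised rim hides part of the stamp, so the 50° fit is a lower bound. The finger geometry gives about 55° right and 54° left, both clear of 46°. I carry on letting the right crate down.

```bash
python3 -m inch '[[[0.5,0,0.0,0.028,0.013,0,0],[0.5,0,0.01,0.045,0.013,0,0],[0.5,0,0.015,0.045,0.013,0,0],[0.5,0,0.02,0.045,0.013,0,0],[0.5,0,0.028,0.06,0.013,0,0],[0.5,0,0.028,0.06,0.013,0,0],[0.5,0,0.03,0.06,0.013,0,0],[0.5,0,-0.01,0.065,0.006,0,0]]]' 
python3 -m inch '[[[0.5,0,-0.02,0.06,0.006,0,0],[0.5,0,-0.05,0.05,0.006,0,0],[0.5,0,-0.1,0.03,0,0,0],[0.5,0,-0.15,0,0,0,0],[0.5,0,-0.1,-0.3,0,0,0],[0.5,0,0,-0.6,0,0,0],[0.5,0,0,-0.6,0,0,0],[0.5,0,0,-0.5,0,0,0]]]'
python3 - <<'E'
from h import *
st(); cap('side','s12');cap('top','t12');cap('wrist','w12')
a=cv2.resize(cv2.imread('pics/s12.png')[80:300,180:480],None,fx=1.333,fy=1.333)
b=cv2.resize(cv2.imread('pics/w12.png'),(391,293)); cv2.imwrite('pics/m12.png',np.hstack([a[:293],b]))
E
```

```text
time_s: 19.15
ee_pos: [0.5163, -0.1701, 0.2355]
eef_rot: [-0.602, 0.798, 0.011, -0.008]
wrist_force: [-0.2, 0.1, -0.3]
finger_gap: 0.0425
time_s: 20.15
ee_pos: [0.5491, -0.1794, 0.3879]
eef_rot: [-0.602, 0.798, -0.006, 0.004]
wrist_force: [-0.5, 0.3, -0.4]
finger_gap: 0.0427
t 20.15 tcpS [ 0.1907 -0.143   0.3879] tip165S [ 0.1931 -0.1429  0.2229] zaxisS [ 0.015  0.    -1.   ] xS [ 0.001 -1.    -0.   ] F [-0.5  0.3 -0.4] gap 0.043 q [ 0.352  0.434 -0.15   1.751  0.078  0.948 -1.677]
```

View pics/m12.png

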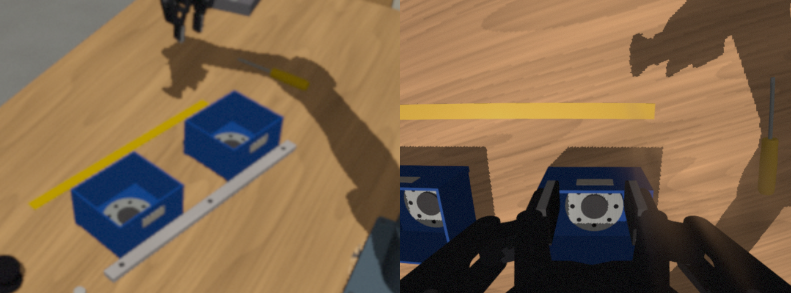

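View pics/t12.png

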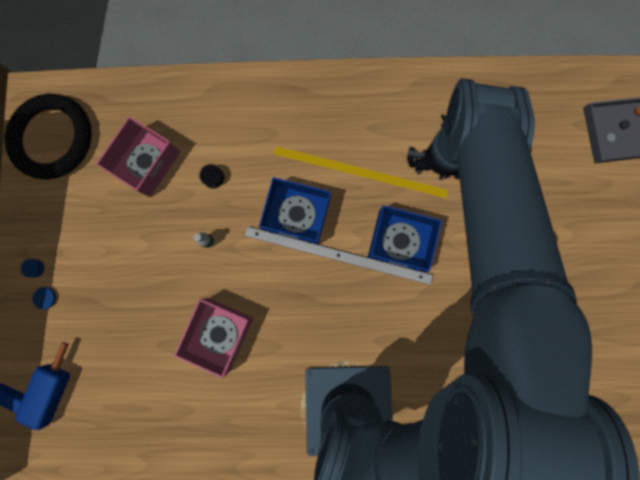

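Both crates stand flat at the strip. Tool-down reach behind the near wall would be about 0.36 m, which is short of the 0.4 m minimum. I'll push from inside against the far wall, low down, with two fingers apart. First I measure.

```bash
cat >> h.py <<'E'
def crates(f):
    im=cv2.imread(f); hsv=cv2.cvtColor(im,cv2.COLOR_BGR2HSV); m=cv2.inRange(hsv,(105,120,30),(130,255,255))
    for c in sorted(cv2.findContours(m,0,cv2.CHAIN_APPROX_NONE)[0],key=cv2.contourArea,reverse=True)[:3]:
        r=cv2.minAreaRect(c)
        if r[0][0]<150: continue
        P=pl('top',cv2.boxPoints(r),.085); Q=np.array([S(p) for p in P]); print(np.round(r[0]),'S centre',Q.mean(0).round(3),'corners',Q[:,:2].round(3).tolist())
    y=cv2.inRange(hsv,(20,140,80),(32,255,255)); c=max(cv2.findContours(y,0,cv2.CHAIN_APPROX_NONE)[0],key=cv2.contourArea); b=cv2.boxPoints(cv2.minAreaRect(c)); print('line',S(pl('top',b,0).mean(0)).round(4),[S(p)[:2].round(3).tolist() for p in pl('top',b,0)])
E
python3 - <<'E'
from h import *
crates('pics/t12.png')
im=cv2.imread('pics/t12.png'); hsv=cv2.cvtColor(im,cv2.COLOR_BGR2HSV)
# disc centres (grey ring) at z=.015
print([S(p).round(3) for p in pl('top',[(296.5,213.5),(401.5,240.5)],.015)])
cv2.imwrite('pics/t12c.png',cv2.resize(im[140:300,220:460],None,fx=3.3,fy=3.3))
st()
plan([(*tcp((.095,-.143,.14),0,LT),4),(*tcp((.095,-.143,.035),0,LT),4)])
E
```

```text
[405. 239.] S centre [ 0.065 -0.146  0.085] corners [[-0.003, -0.07], [0.132, -0.07], [0.132, -0.223], [-0.002, -0.221]]
[295. 210.] S centre [0.066 0.133 0.085] corners [[-0.0, 0.208], [0.134, 0.21], [0.132, 0.058], [-0.001, 0.058]]
line [0.2232 0.0016 0.    ] [[0.21, 0.243], [0.238, 0.243], [0.236, -0.24], [0.208, -0.24]]
[array([0.068, 0.135, 0.015]), array([ 0.067, -0.148,  0.015])]
t 20.3 tcpS [ 0.1913 -0.143   0.3882] tip165S [ 0.1943 -0.143   0.2232] zaxisS [ 0.018  0.    -1.   ] xS [ 0. -1. -0.] F [-0.6  0.1 -0.4] gap 0.043 q [ 0.352  0.433 -0.15   1.751  0.079  0.945 -1.678]
[-0.0, 0.305, 0.248, -0.001, 0.0, 0.0]
[-0.0, 0.304, 0.25, -0.001, 0.0, 0.0]
[0.0, 0.303, 0.251, -0.001, 0.0, 0.0]
[0.0, 0.302, 0.252, -0.001, 0.0, 0.0]
[-0.0, -0.0, 0.328, 0.0, -0.0, 0.0]
[-0.0, -0.0, 0.328, 0.0, -0.0, 0.0]
[-0.0, -0.0, 0.328, 0.0, -0.0, 0.0]
[-0.0, -0.0, 0.328, 0.0, -0.0, 0.0]
```

View pics/t12c.png

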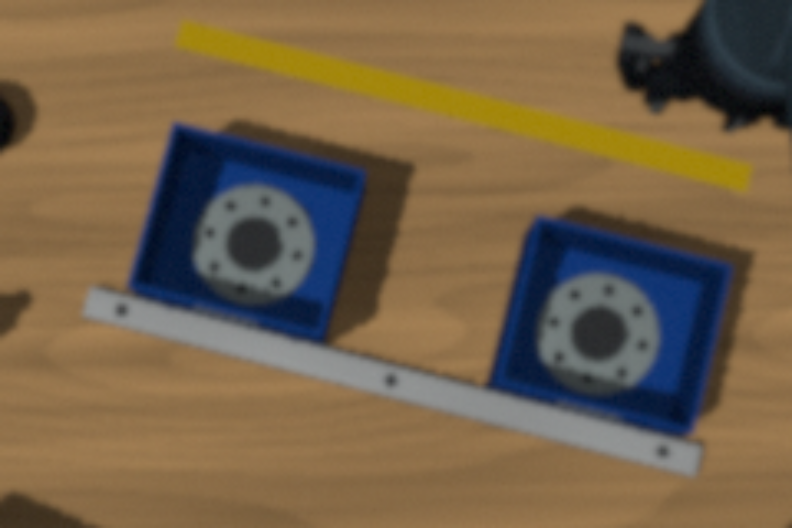

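```bash
python3 -m inch '[[[0.5,0.01,0.32,0.2,0,0,0],[0.5,0.01,0.32,0.2,0,0,0],[0.5,0.01,0.32,0.2,0,0,0],[0.5,0.01,0.3,0.2,0,0,0],[0.5,0,0,0.4,0,0,0],[0.5,0,0,0.4,0,0,0],[0.5,0,0,0.1,0,0,0],[0.5,0,0,0,0,0,0]]]' >/dev/null
python3 - <<'E'
from h import *
st(); cap('side','s13');cap('wrist','w13')
a=cv2.resize(cv2.imread('pics/s13.png')[80:300,180:480],None,fx=1.333,fy=1.333)
b=cv2.resize(cv2.imread('pics/w13.png'),(391,293)); cv2.imwrite('pics/m13.png',np.hstack([a[:293],b]))
E
```

```text
t 21.3 tcpS [ 0.0908 -0.1462  0.2478] tip165S [ 0.0926 -0.1462  0.0828] zaxisS [ 0.011  0.    -1.   ] xS [ 0.001 -1.    -0.   ] F [ 0.   0.3 -0.2] gap 0.043 q [ 0.346  0.505 -0.135  2.088  0.127  0.545 -1.728]
```

View pics/m13.png

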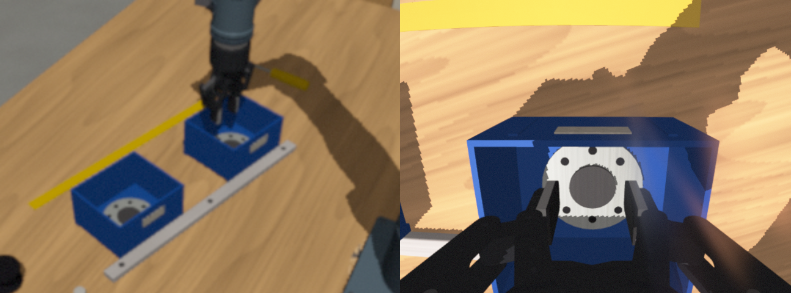

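The fingers are inside the right crate, clear of its walls. I lower and push gently.

```bash
python3 -m inch '[[[0.5,0,0,0.2,0,0,0],[0.5,0,0,0.2,0,0,0],[0.5,0,0,0.15,0,0,0],[0.5,0,-0.1,0,0,0,0],[0.5,0,-0.12,0,0,0,0],[0.5,0,-0.12,0,0,0,0],[0.5,0,-0.12,0,0,0,0],[0.5,0,-0.12,0,0,0,0]]]'
python3 -m inch '[[[0.5,0,-0.15,0,0,0,0],[0.5,0,-0.2,0,0,0,0],[0.5,0,-0.2,0,0,0,0],[0.5,0,-0.2,0,0,0,0],[0.5,0,-0.2,0,0,0,0],[0.5,0,-0.2,0,0,0,0],[0.5,0,-0.15,0,0,0,0],[0.5,0,-0.1,0,0,0,0]]]'
python3 - <<'E'
from h import *
st(); cap('side','s14');cap('wrist','w14')
a=cv2.resize(cv2.imread('pics/s14.png')[60:280,180:480],None,fx=1.333,fy=1.333)
b=cv2.resize(cv2.imread('pics/w14.png'),(391,293)); cv2.imwrite('pics/m14.png',np.hstack([a[:293],b]))
E
```

```text
time_s: 22.4
ee_pos: [0.4977, -0.1681, 0.2047]
eef_rot: [-0.602, 0.798, -0.005, 0.004]
wrist_force: [-2.7, 0.0, -0.8]
finger_gap: 0.0427
time_s: 23.4
ee_pos: [0.6055, -0.1988, 0.206]
eef_rot: [-0.602, 0.798, -0.005, 0.004]
wrist_force: [-2.2, 1.6, 0.7]
finger_gap: 0.0426
t 23.4 tcpS [ 0.2503 -0.1462  0.206 ] tip165S [ 0.2523 -0.1462  0.0411] zaxisS [ 0.012 -0.    -1.   ] xS [ 0. -1.  0.] F [-2.2  1.6  0.7] gap 0.043 q [ 0.33   0.769 -0.119  1.68   0.131  0.688 -1.705]
```

View pics/m14.png

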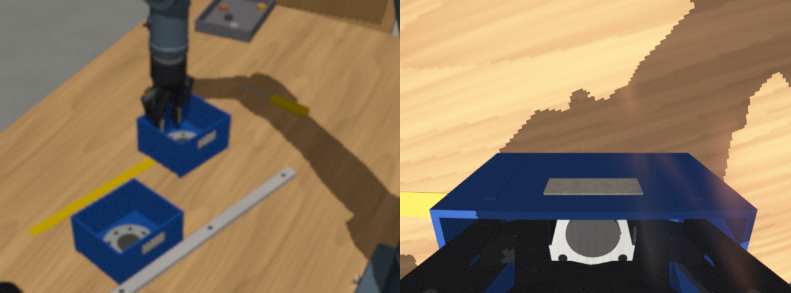

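```bash
python3 -m inch '[[[0.5,0,-0.08,0,0,0,0],[0.5,0,-0.08,0,0,0,0],[0.5,0,-0.06,0,0,0,0],[0.5,0,-0.03,0,0,0,0],[0.5,0,0,0,0,0,0],[0.5,0,0.1,0,0,0,0],[0.5,0,0.15,0,0,0,0],[0.5,0,0.1,-0.1,0,0,0]]]'
python3 -m inch '[[[0.5,0,0,-0.4,0,0,0],[0.5,0,0,-0.6,0,0,0],[0.5,0,0,-0.6,0,0,0],[0.5,0.3,0,-0.6,0,0,0],[0.5,0.6,0,0,0,0,0],[0.5,0.6,0,0,0,0,0],[0.5,0.6,0,0,0,0,0],[0.5,0.6,0,0,0,0,0]]]'
python3 - <<'E'
from h import *
st(); cap('top','t15'); crates('pics/t15.png'); cap('side','s15')
E
```

```text
time_s: 24.5
ee_pos: [0.5958, -0.1961, 0.2139]
eef_rot: [-0.602, 0.798, -0.004, 0.003]
wrist_force: [-0.5, 0.7, -0.5]
finger_gap: 0.0425
time_s: 25.5
ee_pos: [0.5348, -0.4047, 0.3909]
eef_rot: [-0.602, 0.798, -0.005, 0.004]
wrist_force: [1.0, -0.1, -0.7]
finger_gap: 0.0429
t 25.5 tcpS [ 0.2389 -0.3635  0.3909] tip165S [ 0.2411 -0.3636  0.2259] zaxisS [ 0.013 -0.    -1.   ] xS [ 0.001 -1.     0.   ] F [ 1.  -0.1 -0.7] gap 0.043 q [ 0.652  0.585 -0.106  1.491  0.063  1.055 -1.315]
[419. 180.] S centre [ 0.216 -0.146  0.085] corners [[0.144, -0.07], [0.288, -0.07], [0.288, -0.224], [0.145, -0.221]]
[295. 210.] S centre [0.066 0.133 0.085] corners [[-0.0, 0.208], [0.134, 0.21], [0.132, 0.058], [-0.001, 0.058]]
line [0.2235 0.0854 0.    ] [[0.21, 0.243], [0.238, 0.243], [0.237, -0.072], [0.209, -0.072]]
```

View pics/t15.png

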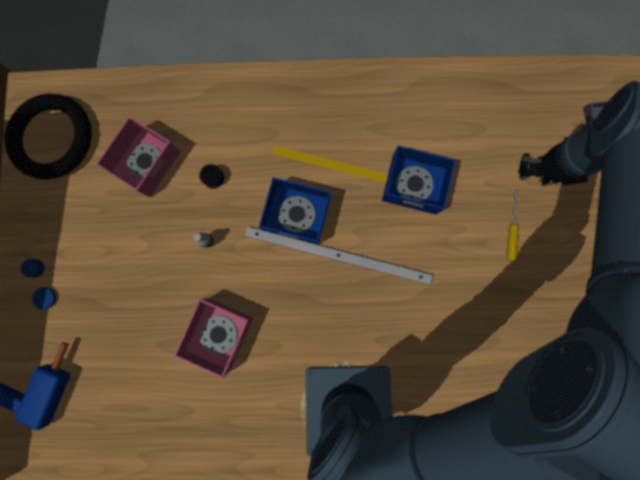

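View pics/s15.png

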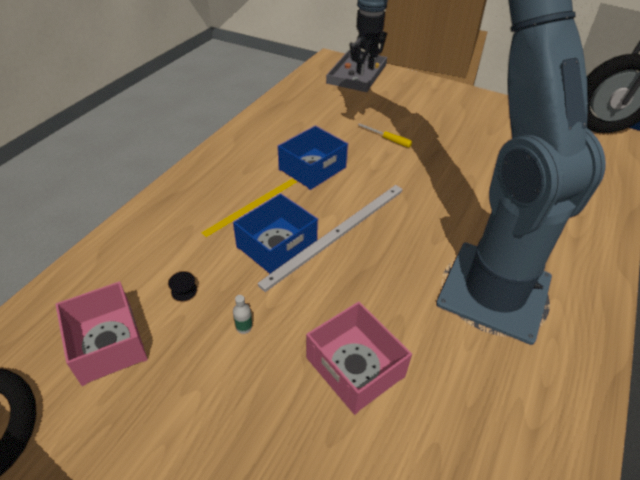

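Run:
```python
from h import *
im=cv2.imread('pics/t15.png'); hsv=cv2.cvtColor(im,cv2.COLOR_BGR2HSV)
m=cv2.inRange(hsv,(0,0,70),(179,70,255)); w=np.zeros_like(m); w[155:205,390:450]=255
c=max(cv2.findContours(m&w,0,1)[0],key=cv2.contourArea); (x,y),r=cv2.minEnclosingCircle(c); print(x,y,r,S(pl('top',[(x,y)],.015)[0]).round(4))
bot.close_job()
```

```text
414.3870849609375 183.4193572998047 18.260852813720703 [ 0.2234 -0.1461  0.015 ]
the job is handed in; nothing more can be done
```

I tipped the left crate, then the right, over the strip with the open fingers on the far wall, and let each one down along the same arc. The wrist camera showed a plain grey underside on the left crate and the red stamp on the right one. I pushed the right crate from inside its far wall to the yellow line, pulled the arm clear and handed the job in at about 25.6 s.

**Last checks:**
- **Stamped crate:** its centre is at x = 0.222–0.223 m in the strip's frame, from its rim and brake disc; the line is at 0.2235 m, and the limit is ±20 mm.
- **Other crate:** it stands flat at the strip with its centre at x = 0.066 m, and the limit is 0.13 m.
- **Glue, spool and screwdriver:** they look unmoved in the final pictures; I compared them by eye and did not measure them.

**Where checks disagreed or ran less smoothly:**
- **Tip angle:** the finger geometry gives about 55° right and 54° left. The image checks, made on the right crate only, gave about 50°. I read those as too low, because the crate's edge hides part of the stamp. All the figures are above the 46° needed.
- **Force while lowering:** while I let the left crate down, the push rose to about 21 N because its foot stayed slightly off the strip. I eased the fingers outward. The right crate's push reached about 24 N on its way down; I left the path unchanged, and it had dropped to about 11 N a second later.
- **Final rim outline:** with the crate on the line, the outline fit gave a centre of 0.216 m because it also took in the outside of the near wall. I used the far rim edge and the disc instead.

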